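Clamp the hole-punch head in the bench vise

TASK

Lift the yellow hole-punch head out of the white organiser, set it down (the black pad is free) so that you can take it the other way round, and stand it upright on the bed of the blue vise between the jaws with its 44 mm thickness across them, then let go of it. Turn the vise crank clockwise until the jaw grips it firmly, about half a turn past the point where the head is touched on both sides, without crushing it. Do not shift or knock over the mug, stapler, tape dispenser, spray can, pen cup or marker tray that stand about.

Things in the scene. Friction and masses are not known exactly. Their poses are not given: they have to be found in the camera images.
- punch_head: the workpiece: yellow upright block with a blue band and two dark discs on top, 44 mm (its x) by 66 mm (its y) by 70 mm high (its z), about 0.5 kg; origin at the centre of its underside. The same either way round. It starts standing upright in the organiser
- organiser: white open-topped box fixed to the table, outside 138 mm (x) by 84 mm (y) by 68 mm high, walls and floor 4 mm; origin at the centre of its underside. The punch head stands in it with its 66 mm width across the box's 76 mm inner width, so that fingers only fit on its two 44 mm-apart faces, along the box's x
- pad: black rubber pad fixed to the table, 96 by 96 by 3 mm, always free of other things; origin at the centre of its underside
- vise: blue vise fixed to the table; origin at the centre of its underside, screw along its y, crank at its -y end. Foot 80 (x) by 190 (y) by 22 mm high; above it a bed 46 mm wide, its top at z = 70 mm; both jaws are 46 mm wide (x), tops at z = 134 mm. Fixed jaw face at y = +60 mm, looking to -y; a fixed screw bracket from y = -95 to -77 mm, top at z = 124 mm
- bed (a point): point on the top of the vise's bed, vise frame x = 0, y = 30 mm, z = 70 mm; axes as the vise's. With the punch head clamped, its origin lies at y = +8 mm from here
- jaw: steel plate of the sliding jaw, carried on springs (14 N per mm, giving up to 9 mm) by a blue block on the screw; its frame is the vise's when the gap is 62 mm; closes to vise +y. At the start the gap is 9 to 17 mm wider than the head's 44 mm: no room for fingers there, but they fit on the head's two faces that stand out 10 mm beyond the jaws either side (vise x)
- jaw_face (a point): centre of the sliding jaw's face that looks to the fixed jaw (+y), 2 mm under the jaw's top
- crank (a joint): crank angle in rad, 0 = arm straight up, growing clockwise seen from the crank end. Gap between jaws = 62 mm - 10 mm x angle / (2 pi); the 44 mm head is touched on both sides at 11.3 rad, past that the sprung jaw gives 140 N a turn. Starts at 0.6 to 5.6. Screw axis 100 mm above the table at vise x = 0; the crank moves along +y with the jaw; 5 to 8 N turns it
- crank_grip (a point): middle of the outer part of the crank's red free-spinning handle, 50 mm from the screw axis (at the start of closing vise y about -195 mm), where it is to be gripped; the handle is 18 mm thick and 74 mm long, parallel to the vise's y, from 46 mm on the crank side of this point to 28 mm on the free side. At its lowest it is 50 mm above the table
- mug: white mug, 76 mm wide, 85 mm high, handle on its +y; bystander, origin under its centre
- stapler: blue and black stapler, 100 by 34 by 52 mm; bystander, origin under its centre
- tape: grey and green tape dispenser, 120 by 50 by 82 mm; bystander, origin under its centre
- spray: blue spray can, 52 mm wide, 170 mm high; bystander, origin under its centre
- pen_cup: black pen cup, 72 mm wide, 141 mm high with pens; bystander, origin under its centre
- marker_tray: black tray of red and white markers, 120 by 70 by 30 mm; bystander, origin under its centre

How it is judged:
On the way, in this order (a step that is already met when the one before it is completed fails the run):
1. the punch head is lifted clear above the organiser, its underside at least 75 mm above the table (height (world z) of punch_head above 0.075 m), for 0.1 s.
2. the punch head is set down upright on the table or the pad, outside the organiser, and the fingers have let go of it (height (world z) of punch_head below 0.008 m and horizontal distance between punch_head and organiser above 0.08 m and angle between punch_head's own z axis and vertical below 0.1 rad and contact force between the fingers and punch_head below 0.3 N), for 0.1 s.
3. the punch head stands upright and still on the vise's bed (within 4 mm), its 44 mm thickness across the jaws, centred within 10 mm across the vise, and the fingers have let go of it (x of punch_head in the frame of bed between -0.01 and 0.01 m and z of punch_head in the frame of bed between -0.004 and 0.004 m and y of punch_head in the frame of bed between -0.012 and 0.012 m and angle between punch_head's own z axis and vertical below 0.08 rad and angle between the x axis of punch_head and the y axis of vise, either way round below 0.12 rad and contact force between the fingers and punch_head below 0.3 N and linear speed of punch_head below 0.02 m/s), for 0.2 s.
At the end, for the whole second after the job is handed in: The punch head stands upright (4 degrees) on the vise bed (within 4 mm), its 44 mm across the jaws and square to them (7 degrees), centred within 10 mm across the vise, gripped by the sliding jaw with 15 to 120 N; crank and head at rest and let go (x of punch_head in the frame of bed between -0.01 and 0.01 m and z of punch_head in the frame of bed between -0.004 and 0.004 m and y of punch_head in the frame of bed between -0.012 and 0.012 m and angle between punch_head's own z axis and vertical below 0.08 rad and angle between the x axis of punch_head and the y axis of vise, either way round below 0.12 rad and contact force between jaw and punch_head between 15 and 120 N and linear speed of punch_head below 0.01 m/s and velocity of joint crank between -0.1 and 0.1 rad/s); the robot touches nothing.
It fails at once if a bystander (mug, stapler, tape dispenser, spray can, pen cup, marker tray) is shifted by more than 25 mm or tipped (distance of any of mug, stapler, tape, spray, pen_cup, marker_tray from where it was at the start of the episode above 0.025 m or angle between any of mug, stapler, tape, spray, pen_cup, marker_tray's own z axis and vertical above 0.35 rad).
It fails at once if the punch head is tipped by more than 45 degrees (angle between punch_head's own z axis and vertical above 0.785 rad).
It fails at once if the punch head is crushed: the jaw presses on it with more than 200 N (contact force between jaw and punch_head above 200 N).
It also fails if it takes over 72 s, if anything falls off the work surface, if the arm or the gripper's body presses on something with over 40 N, if the wrist force passes 120 N, or if a joint passes its speed limit or range.

ROBOT

A 6-joint arm with a two-finger parallel gripper is mounted at the origin on the work surface. World frame = base frame: x ahead of the robot, y to its left, z up, the work surface at z = 0. Lengths are in m, angles in rad, forces in N, time in s.
With the tool pointing down it reaches from about 0.35 to 0.975 m from the base axis. Payload 4.9 kg.
Tool frame: the origin (TCP) lies midway between the tips of the shut fingers; the grasp point (between the pads) lies 19 mm behind it; z points along the fingers, y is the line along which they close (so a half turn about z gives the same grasp; the last joint's range is limited). The gripper opens to 85 mm and grips with 20 to 120 N. Pads are 22 mm wide; open, the fingers measure 114 mm over their backs; the gripper's body (76 mm by 85 mm) begins 54 mm behind the grasp point. The pads swing forward as they close: fully open they stand 13 mm farther back than shut.
Start: joints at [-1.322, 0.053, 1.613, -0, 1.476, -0.119], TCP at [0.225, -0.583, 0.195] pointing down, gripper open.
Joint ranges: [-3.01, 3.01], [-1.01, 2.22], [0.06, 2.58], [-1.02, 4.17], [0.09, 2.62], [-3.14, 3.14]. Speed limits (rad/s): [2.57, 2.57, 3.14, 3.14, 3.14, 3.14].

INTERFACE

Orientations are given as a unit quaternion [w, x, y, z].
In Python, from plant import state, grab_frame, job_done, cut_out, place_of gives the robot as it stands.
- The arm moves only by the tool jog_arm, never from a script. Its argument "motion" is text: rows parted by semicolons, each of 7 numbers parted by spaces: the opening in per cent of the stroke, from 0 (shut) to 100 (fully open), then the shift along the tool's x, y, z as a fraction of full scale, then the turn, a rotation vector about the tool's x, y, z as a fraction of full scale. A call has exactly 5 rows; each row is the pose to reach, as a shift and turn from the pose commanded when the call began, along the tool's axes at that moment; what a row does not reach only later rows make up. Full scale, the value 1, is 50 cm for a shift and 1.5 rad for a turn. A row lasts 1/8 s, in which the tool goes at most 62.5 mm and 10.7 degrees, less where a joint would pass 70% of its speed; a pose out of reach is approached as far as the arm can. A call with a number of a shift or a turn outside -1 to 1 is refused whole. A call with a gripper value outside its range is refused whole. The fingers move at their own pace and stop on an object; the grip force is fixed at half the most. Time passes only in rows, so rows that repeat a pose let the fingers close, or fill a call up. It gives the time, the measured TCP pose, the force, the opening and the grip force at its end, in the units of the state.
- state(): the state, without advancing time (a new reading comes with each control period).
- grab_frame(name): name is "side" or "top" or "wrist"; returns a dict with "color" (420x560x3 uint8, red, green, blue), "range_z" (420x560 float32, m along the optical axis (not along the pixel's ray), 0 where there is no reading), "intrinsics" (3x3 intrinsics, pixels), "world_from_camera" (4x4, takes a point from camera to world coordinates). Camera axes: x right, y up, looking along -z (the intrinsics and any distortion apply to the point x, -y, -z); pixel columns grow to the right and rows downward; lengths in m; the calibration is good to about 2 mm. A picture is of the moment at which its call begins.
- job_done(): hands the job in; it is judged then, once.
Trained networks look in the newest picture that a camera, given by its name, has taken for a name from the list of things; names that differ only in an ending like _2 or _b are one class to them, and where a whole thing is asked for, a point or a joint stands for the part that bears it (a point fixed in the world has none). Each returns a list of dicts, best first, with "p" (0 to 1); they miss things now and then, are a little off and sometimes report something else, mostly with a low value. They report only what shows in the picture. A call takes as long as a camera call.
- cut_out(camera, thing): "pixels" (420x560 bool, what is visible of it).
- place_of(camera, thing): "at" ([x, y, z] in m, in world coordinates, good to about 4 mm: a listed point, or the origin of a listed thing).
The state is a dict: "time": time; "joint_pos": joint angles; "joint_vel": joint speeds; "joint_efforts": joint torques, N m; "tool_pos": TCP position; "tool_rot": TCP orientation; "contact_force": force on the tool from outside, world axes, zero at the start; "ft_torque": the same for the moment, N m; "gripper_width": opening from 0.0 (shut) to 1.0 (fully open); "grasp_force": force on a finger pad.
Only numpy, scipy, OpenCV 4.12 (cv2) and the standard library are available. Lean on these libraries where they do the work, as an engineer would, in place of code of your own. Each camera call takes 0.05 s, during which the arm holds its last target. There are 200 camera calls.

## Working session

There is one attempt and no reset: what is moved stays moved. The work goes in short steps, Python scripts to look and compute and a tool call to move; the robot and the scene stay as the last step left them, time stands still between calls to the robot, and variables do not carry over. Pictures are saved under pics/ and viewed, at most 10 in all, crops included, and the job is handed in when it is done.

Besides the shell and the picture viewer there is one more tool, called after "Request:" as name(argument=value, ...) on one line, values as JSON. jog_arm: Moves the arm, as the interface text tells. Shift numbers are shares of 50 cm and turn numbers shares of 1.5 rad, none past 1 either way. Its arguments: {"type":"object","properties":{"motion":{"type":"string"}},"required":["motion"]}

```bash
ls; mkdir -p pics; cat > h.py <<'E'
import numpy as np, cv2
from scipy.spatial.transform import Rotation as R
from plant import *
def save(cam,n):
    f=grab_frame(cam); cv2.imwrite(f'pics/{n}.png',f['color'][:,:,::-1]); return f
def cloud(f):
    K=f['intrinsics'];d=f['range_z'];v,u=np.mgrid[:d.shape[0],:d.shape[1]]
    p=np.stack([(u-K[0,2])/K[0,0]*d,-(v-K[1,2])/K[1,1]*d,-d],-1)
    T=f['world_from_camera'];return p@T[:3,:3].T+T[:3,3]
def rot(s):
    q=s['tool_rot'];return R.from_quat([q[1],q[2],q[3],q[0]])
def goal(p,Rg=None,s=None):
    """shift/turn fractions from present pose to TCP p, rotation Rg"""
    s=s or state();r=rot(s);d=r.inv().apply(np.array(p)-s['tool_pos'])/.5
    t=np.zeros(3) if Rg is None else (r.inv()*Rg).as_rotvec()/1.5
    return np.round(d,4),np.round(t,4)
E
python3 - <<'E'
from h import *
s=state();print(s)
for c in ['top','side']:
    f=save(c,c+'0')
    print(c,f['world_from_camera'][:3,3])
    for n in ['punch_head','organiser','pad','vise','bed','jaw','jaw_face','crank','crank_grip','mug','stapler','tape','spray','pen_cup','marker_tray']:
        try:print(n,[(np.round(x['at'],3),round(x['p'],2)) for x in place_of(c,n)[:2]])
        except Exception as e:print(n,e)
E
```

```text
pics
{'time': 0.0, 'joint_pos': array([-1.32200046e+00,  5.33736961e-02,  1.61429060e+00, -1.39739077e-05,
        1.47598645e+00, -1.19034084e-01]), 'joint_vel': array([ 0.00091566,  0.00011283,  0.00042228,  0.00014073,  0.00016668,
       -0.00047903]), 'joint_efforts': array([ 1.15906027e-03, -3.93683660e+01, -3.70172524e+01, -1.10023478e-05,
        7.07971340e-03, -2.17717411e-05]), 'tool_pos': array([ 0.22454938, -0.58252725,  0.19405468]), 'tool_rot': array([-1.02643041e-03,  9.83134616e-01,  1.82880474e-01, -7.36588749e-05]), 'contact_force': array([ 0.0227137 , -0.72288314, -0.5370495 ]), 'ft_torque': array([ 0.03892611, -0.03287762, -0.00992208]), 'grasp_force': 0.0, 'gripper_width': 1.0003703756207403}
top [ 0.44999931 -0.01866499  1.1206181 ]
punch_head [(array([0.592, 0.248, 0.003]), 0.86)]
organiser []
pad [(array([ 0.444, -0.05 , -0.   ]), 0.95)]
vise [(array([ 0.583, -0.063, -0.003]), 0.8)]
bed [(array([ 0.59 , -0.03 ,  0.068]), 0.82)]
jaw [(array([ 0.582, -0.064, -0.004]), 0.6), (array([ 0.582, -0.053, -0.001]), 0.56)]
jaw_face [(array([ 0.581, -0.054,  0.133]), 0.6
[... 730 characters left out ...]
 0.96)]
vise [(array([ 0.587, -0.058, -0.001]), 0.81)]
bed [(array([ 0.586, -0.031,  0.071]), 0.95)]
jaw []
jaw_face [(array([ 0.585, -0.057,  0.132]), 0.82), (array([0.442, 0.213, 0.002]), 0.27)]
crank it knows: bed, crank_grip, jaw, jaw_face, marker_tray, mug, organiser, pad, pen_cup, punch_head, spray, stapler, tape, vise
crank_grip [(array([ 0.524, -0.243,  0.072]), 0.82)]
mug [(array([0.442, 0.215, 0.004]), 0.97), (array([0.436, 0.08 , 0.001]), 0.35)]
stapler [(array([0.436, 0.082, 0.002]), 0.61)]
tape [(array([ 0.321, -0.316,  0.   ]), 0.91)]
spray [(array([0.768, 0.088, 0.002]), 0.97)]
pen_cup [(array([ 0.756, -0.118, -0.002]), 0.68)]
marker_tray [(array([0.329, 0.327, 0.002]), 0.69)]
```

View pics/top0.png

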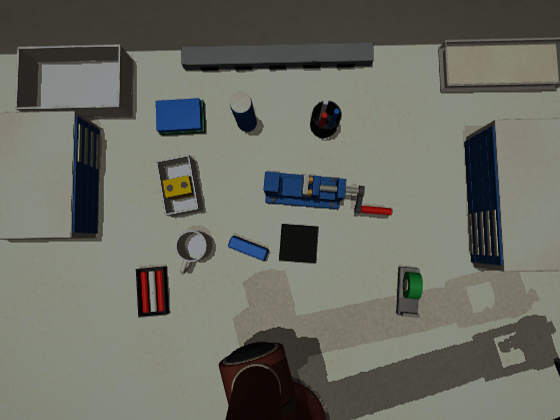

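View pics/side0.png

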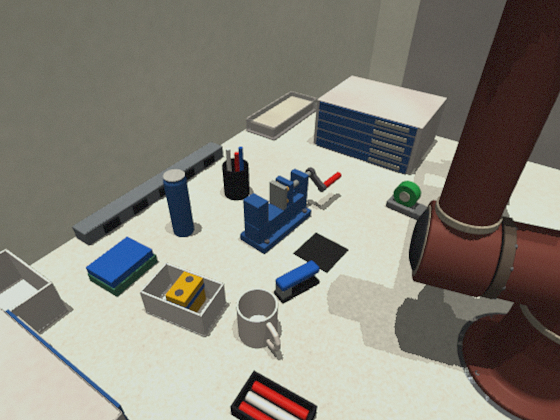

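```bash
python3 - <<'E'
from h import *
f=grab_frame('top');P=cloud(f)
def rect(m,name):
    q=P[m][:,:2].astype(np.float32); c,sz,a=cv2.minAreaRect(q*1000); print(name,np.round(c,1),np.round(sz,1),round(a,1),m.sum())
z=P[...,2];x=P[...,0];y=P[...,1]
r=(abs(x-.59)<.13)&(abs(y-.25)<.12)
rect(r&(z>.058)&(z<.073),'org top(+head)')
for n,lo,hi in [('punch_head',.06,.09),('pad',-.01,.02),('vise',.125,.15)]:
    L=place_of('top',n)
    rect(L[0]and cut_out('top',n)[0]['pixels']&(z>lo)&(z<hi),n)
c=cut_out('top','punch_head')[0]['pixels'];print(np.percentile(z[c],[5,25,50,75,95]))
r=(abs(x-.585)<.06)&(abs(y+.06)<.12)
rect(r&(z>.128)&(z<.14),'jaws')
m=r&(z>.128)&(z<.14)
for k in ((y>-.03),(y<-.03)): rect(m&k,'part')
E
```

```text
org top(+head) [557.3 243.3] [215.9  88.3] 11.7 646
punch_head [590.  248.3] [44.5 66.5] 11.1 503
pad [445.7 -49.2] [97.  96.1] 84.5 1383
vise [581.4 -61.4] [187.2  46. ] 83.9 582
[0.03822353 0.07057431 0.0729805  0.07453348 0.07650492]
jaws [584.8 -31.9] [128.3  45.9] 83.9 538
part [589.7  14.3] [34.7 45. ] 87.5 297
part [579.9 -76.9] [37.8 45.7] 83.8 241
```

The top view shows the yellow head at (177,187) in its box, the pad at (299,243) and the vise at (305,188), with the red crank handle at (377,210) lowered towards vise -x. The side view agrees. The box, head and vise angles are 11°, 11° and -6°.

```bash
cat >> h.py <<'E'
def down(deg):
    a=np.radians(deg);c,s=np.cos(a),np.sin(a)
    return R.from_matrix(np.array([[-s,c,0],[c,s,0],[0,0,-1.]]))
def plan(W,p=None,r=None):
    """W: list of (xyz,yaw deg); prints each as shift,turn from the one before"""
    s=state()
    if p is None: p,r=s['tool_pos'],rot(s)
    for q,yaw in W:
        g=down(yaw);q=np.array(q)
        print(q.round(4),yaw,'|',*np.round(np.r_[r.inv().apply(q-p)/.5,(r.inv()*g).as_rotvec()/1.5],3)); p,r=q,g
E
python3 - <<'E'
from h import *
plan([((.34,-.31,.22),-40),((.465,-.03,.22),-12),((.59,.248,.2),11.1)])
E
```

```text
[ 0.34 -0.31  0.22] -40 | 0.412 -0.427 -0.049 -0.0 -0.0 -0.337
[ 0.465 -0.03   0.22 ] -12 | 0.59 -0.168 0.0 0.0 0.0 -0.326
[0.59  0.248 0.2  ] 11.1 | 0.596 0.129 0.04 0.0 0.0 -0.269
```

Request:
jog_arm(motion="75 0.412 -0.427 -0.049 0 0 -0.337; 75 0.412 -0.427 -0.049 0 0 -0.337; 75 0.412 -0.427 -0.049 0 0 -0.337; 75 0.412 -0.427 -0.049 0 0 -0.337; 75 0.412 -0.427 -0.049 0 0 -0.337")

```text
time: 2.52
tool_pos: [0.3408, -0.3079, 0.2203]
tool_rot: [0.0, 0.906, 0.423, 0.0]
contact_force: [-1.3, 0.6, 0.1]
gripper_width: 0.751
grasp_force: 0.0
```

Request:
jog_arm(motion="75 0.59 -0.168 0 0 0 -0.326; 75 0.59 -0.168 0 0 0 -0.326; 75 0.59 -0.168 0 0 0 -0.326; 75 0.59 -0.168 0 0 0 -0.326; 75 0.59 -0.168 0 0 0 -0.326")

```text
time: 3.15
tool_pos: [0.4659, -0.0277, 0.2203]
tool_rot: [0.001, 0.777, 0.63, 0.0]
contact_force: [0.8, -0.4, -0.4]
gripper_width: 0.751
grasp_force: 0.0
```

Request:
jog_arm(motion="75 0.596 0.129 0.04 0 0 -0.269; 75 0.596 0.129 0.04 0 0 -0.269; 75 0.596 0.129 0.04 0 0 -0.269; 75 0.596 0.129 0.04 0 0 -0.269; 75 0.596 0.129 0.04 0 0 -0.269")

```text
time: 3.78
tool_pos: [0.5906, 0.2506, 0.1996]
tool_rot: [0.0, 0.635, 0.773, 0.0]
contact_force: [1.1, 0.1, 0.8]
gripper_width: 0.748
grasp_force: 0.0
```

```bash
python3 - <<'E'
from h import *
f=save('wrist','w1');P=cloud(f);z=P[...,2]
print(f['world_from_camera'].round(3))
print(place_of('wrist','punch_head'),place_of('wrist','organiser'))
for n,lo,hi in [('punch_head',.066,.085),('organiser',.055,.08)]:
    L=cut_out('wrist',n)
    if L:
        m=L[0]['pixels']&(z>lo)&(z<hi);c,sz,a=cv2.minAreaRect((P[m][:,:2]*1000).astype(np.float32));print(n,L[0]['p'],c,sz,a,np.median(z[m]))
s=state();print(s['tool_pos'])
E
```

```text
[[ 0.981 -0.188 -0.054  0.578]
 [ 0.195  0.943  0.268  0.32 ]
 [ 0.001 -0.274  0.962  0.378]
 [ 0.     0.     0.     1.   ]]
[{'at': [0.592, 0.2479, 0.0097], 'p': 0.59}] []
punch_head 0.65 (592.8910522460938, 251.3773956298828) (44.004783630371094, 66.65365600585938) 10.846609115600586 0.07343282799687456
organiser 0.64 (597.7401733398438, 253.28274536132812) (138.1881866455078, 84.31787872314453) 10.041613578796387 0.0666628809550929
[0.58987993 0.24825047 0.19953006]
```

View pics/w1.png

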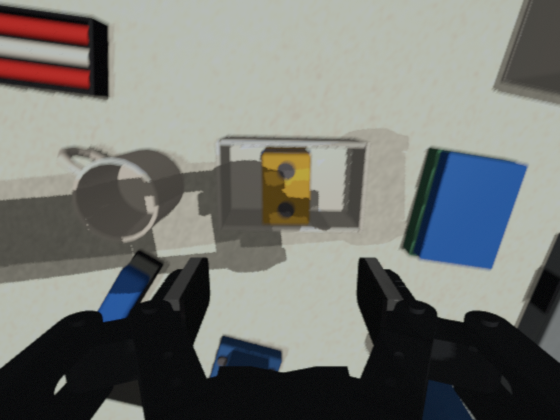

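The wrist view shows the head at (286,187), left of centre in its box at (292,185), with clear room for a finger on each side.

```bash
python3 - <<'E'
from h import *
plan([((.592,.250,.09),10.8),((.592,.250,.032),10.8)])
E
```

```text
[0.592 0.25  0.09 ] 10.8 | 0.003 0.005 0.219 -0.0 0.0 0.005
[0.592 0.25  0.032] 10.8 | 0.0 0.0 0.116 0.0 0.0 0.0
```

Request:
jog_arm(motion="75 0.003 0.005 0.1 0 0 0.005; 75 0.003 0.005 0.2 0 0 0.005; 75 0.003 0.005 0.27 0 0 0.005; 75 0.003 0.005 0.335 0 0 0.005; 75 0.003 0.005 0.335 0 0 0.005")

```text
time: 4.65
tool_pos: [0.5896, 0.2482, 0.0295]
tool_rot: [-0.002, 0.638, 0.77, -0.003]
contact_force: [0.0, -0.3, 0.2]
gripper_width: 0.753
grasp_force: 0.0
```

Request:
jog_arm(motion="0 0 0 0 0 0 0; 0 0 0 0 0 0 0; 0 0 0 0 0 0 0; 0 0 0 0 0 0 0; 0 0 0 0 0 0 0")

```text
time: 5.28
tool_pos: [0.5936, 0.2502, 0.0354]
tool_rot: [0.001, 0.638, 0.77, 0.001]
contact_force: [-3.5, -2.7, 6.9]
gripper_width: 0.466
grasp_force: 60.0
```

```bash
python3 - <<'E'
from h import *
plan([((.592,.250,.16),10.8),((.52,.1,.16),47),((.446,-.05,.16),84),((.446,-.05,.037),84)],np.array([.592,.250,.032]),down(10.8))
E
```

```text
[0.592 0.25  0.16 ] 10.8 | 0.0 0.0 -0.256 0.0 0.0 0.0
[0.52 0.1  0.16] 47 | -0.268 -0.198 0.0 0.0 0.0 -0.421
[ 0.446 -0.05   0.16 ] 84 | -0.096 -0.32 0.0 0.0 0.0 -0.431
[ 0.446 -0.05   0.037] 84 | 0.0 0.0 0.246 0.0 0.0 0.0
```

Request:
jog_arm(motion="0 0 0 -0.05 0 0 0; 0 0 0 -0.11 0 0 0; 0 0 0 -0.18 0 0 0; 0 0 0 -0.256 0 0 0; 0 0 0 -0.256 0 0 0")

```text
time: 5.9
tool_pos: [0.5949, 0.2512, 0.1649]
tool_rot: [0.002, 0.638, 0.77, 0.004]
contact_force: [0.3, 0.3, -4.3]
gripper_width: 0.462
grasp_force: 61.4
```

Request:
jog_arm(motion="0 -0.055 -0.04 0 0 0 -0.085; 0 -0.11 -0.08 0 0 0 -0.17; 0 -0.165 -0.12 0 0 0 -0.255; 0 -0.22 -0.16 0 0 0 -0.34; 0 -0.268 -0.198 0 0 0 -0.421")

```text
time: 6.52
tool_pos: [0.518, 0.0991, 0.1574]
tool_rot: [-0.002, 0.365, 0.931, -0.001]
contact_force: [-0.1, -0.3, -3.9]
gripper_width: 0.458
grasp_force: 61.1
```

Request:
jog_arm(motion="0 -0.02 -0.064 0 0 0 -0.086; 0 -0.04 -0.128 0 0 0 -0.172; 0 -0.06 -0.192 0 0 0 -0.258; 0 -0.08 -0.256 0 0 0 -0.345; 0 -0.096 -0.32 0 0 0 -0.431")

```text
time: 7.15
tool_pos: [0.4439, -0.05, 0.1576]
tool_rot: [-0.002, 0.05, 0.999, 0.0]
contact_force: [0.9, -0.6, -4.4]
gripper_width: 0.457
grasp_force: 61.1
```

```bash
python3 - <<'E'
from h import *
for i in range(2):
  f=grab_frame('wrist');s=state();print(s['tool_pos'],rot(s).as_matrix().round(3).tolist())
f=grab_frame('side');P=cloud(f);z=P[...,2]
L=cut_out('side','punch_head')
m=L[0]['pixels'];q=P[m];print(L[0]['p'],np.percentile(q,[1,5,50,95,99],axis=0).round(3))
plan([((.446,-.05,.038),84)])
E
```

```text
[ 0.44236426 -0.05279592  0.15751577] [[-0.995, 0.1, -0.005], [0.1, 0.995, -0.003], [0.005, -0.003, -1.0]]
[ 0.4434269  -0.05105772  0.15763098] [[-0.994, 0.107, -0.004], [0.107, 0.994, -0.0], [0.004, -0.001, -1.0]]
0.58 [[ 0.406 -0.168  0.002]
 [ 0.407 -0.065  0.131]
 [ 0.43  -0.032  0.172]
 [ 0.472 -0.027  0.197]
 [ 0.477 -0.026  0.198]]
[ 0.446 -0.05   0.038] 84 | -0.003 -0.001 0.241 0.001 -0.001 -0.002
```

Request:
jog_arm(motion="0 -0.002 0 0.1 0 0 0; 0 -0.002 0 0.17 0 0 0; 0 -0.002 0 0.22 0 0 0; 0 -0.002 0 0.24 0 0 0; 0 -0.002 0 0.247 0 0 0")

```text
time: 7.98
tool_pos: [0.4467, -0.049, 0.0363]
tool_rot: [-0.0, 0.052, 0.999, 0.0]
contact_force: [0.8, -0.6, -4.3]
gripper_width: 0.461
grasp_force: 61.4
```

Request:
jog_arm(motion="0 0 0 0.002 0 0 0; 0 0 0 0.004 0 0 0; 0 0 0 0.005 0 0 0; 0 0 0 0.005 0 0 0; 0 0 0 0.005 0 0 0")

```text
time: 8.6
tool_pos: [0.4471, -0.0497, 0.0347]
tool_rot: [0.0, 0.053, 0.999, -0.0]
contact_force: [0.7, 0.9, -4.6]
gripper_width: 0.462
grasp_force: 62.0
```

Request:
jog_arm(motion="0 0 0 0.001 0 0 0; 0 0 0 0.002 0 0 0; 0 0 0 0.003 0 0 0; 0 0 0 0.004 0 0 0; 0 0 0 0.004 0 0 0")

```text
time: 9.22
tool_pos: [0.4476, -0.0501, 0.0343]
tool_rot: [0.0, 0.053, 0.999, -0.0]
contact_force: [-5.3, -1.0, 9.7]
gripper_width: 0.459
grasp_force: 68.8
```

Contact. Release to 75 %, then rise.

Request:
jog_arm(motion="75 0 0 0 0 0 0; 75 0 0 0 0 0 0; 75 0 0 0 0 0 0; 75 0 0 0 0 0 0; 75 0 0 0 0 0 0")

```text
time: 9.85
tool_pos: [0.4467, -0.0495, 0.0322]
tool_rot: [-0.0, 0.053, 0.999, 0.0]
contact_force: [-0.1, -0.7, -0.4]
gripper_width: 0.752
grasp_force: 0.0
```

Request:
jog_arm(motion="100 0 0 -0.08 0 0 0; 100 0 0 -0.18 0 0 0; 100 0 0 -0.28 0 0 0.1; 100 0 0 -0.36 0 0 0.2; 100 0 0 -0.36 0 0 0.3")

```text
time: 10.48
tool_pos: [0.4491, -0.0502, 0.2172]
tool_rot: [0.004, 0.276, 0.961, 0.0]
contact_force: [-0.6, 0.6, -0.4]
gripper_width: 1.002
grasp_force: 0.0
```

```bash
python3 - <<'E'
from h import *
f=grab_frame('wrist');P=cloud(f);z=P[...,2]
print(place_of('wrist','punch_head'))
L=cut_out('wrist','punch_head')
for l in L:
    m=l['pixels']&(z>.06)&(z<.085);c,sz,a=cv2.minAreaRect((P[m][:,:2]*1000).astype(np.float32));print(l['p'],c,sz,a,np.median(z[m]))
f=grab_frame('top');P=cloud(f);z=P[...,2]
m=(abs(P[...,0]-.446)<.05)&(abs(P[...,1]+.05)<.05)&(z>.066)&(z<.08);print(m.sum(),np.median(P[m],axis=0) if m.any() else 0)
E
```

```text
[{'at': [0.45, -0.0508, 0.0054], 'p': 0.8}]
0.67 (447.5850830078125, -49.77863311767578) (43.9394416809082, 66.08012390136719) 84.2323226928711 0.07237370268216234
0 0
```

```bash
python3 - <<'E'
from h import *
plan([((.4475,-.050,.14),-5.8),((.4475,-.05,.028),-5.8)])
E
```

```text
[ 0.4475 -0.05    0.14  ] -5.8 | -0.003 0.0 0.143 -0.001 -0.001 0.746
[ 0.4475 -0.05    0.028 ] -5.8 | 0.0 0.0 0.224 0.0 0.0 0.0
```

Request:
jog_arm(motion="100 -0.003 0 0.03 0 0 0.12; 100 -0.003 0 0.06 0 0 0.24; 100 -0.003 0 0.09 0 0 0.36; 100 -0.003 0 0.12 0 0 0.48; 100 -0.003 0 0.143 0 0 0.6")

```text
time: 11.3
tool_pos: [0.447, -0.0501, 0.1388]
tool_rot: [-0.001, 0.667, 0.745, -0.001]
contact_force: [-0.0, -0.5, 0.1]
gripper_width: 0.994
grasp_force: 0.0
```

Request:
jog_arm(motion="100 0 0 0 0 0 0.1; 100 0 0 0 0 0 0.146; 100 0 0 0 0 0 0.146; 100 0 0 0 0 0 0.146; 100 0 0 0 0 0 0.146")

```text
time: 11.92
tool_pos: [0.4479, -0.0503, 0.1406]
tool_rot: [-0.0, 0.742, 0.67, -0.0]
contact_force: [-0.3, 0.6, -0.5]
gripper_width: 0.999
grasp_force: 0.0
```

```bash
python3 - <<'E'
from h import *
for i in range(3):
  grab_frame('wrist');plan([((.4475,-.05,.028),-5.8)])
print(state()['tool_pos'])
E
```

```text
[ 0.4475 -0.05    0.028 ] -5.8 | 0.001 -0.001 0.225 -0.0 -0.0 -0.001
[ 0.4475 -0.05    0.028 ] -5.8 | 0.001 -0.001 0.226 -0.0 -0.0 -0.001
[ 0.4475 -0.05    0.028 ] -5.8 | 0.001 -0.001 0.226 -0.0 -0.0 -0.001
[ 0.44798655 -0.05034394  0.1408116 ]
```

Request:
jog_arm(motion="100 0.001 -0.001 0.07 0 0 0; 100 0.001 -0.001 0.14 0 0 0; 100 0.001 -0.001 0.2 0 0 0; 100 0.001 -0.001 0.225 0 0 0; 100 0.001 -0.001 0.225 0 0 0")

```text
time: 12.7
tool_pos: [0.4471, -0.0497, 0.0279]
tool_rot: [-0.001, 0.743, 0.67, -0.0]
contact_force: [0.4, -0.2, 0.4]
gripper_width: 1.001
grasp_force: 0.0
```

Request:
jog_arm(motion="0 0 0 0 0 0 0; 0 0 0 0 0 0 0; 0 0 0 0 0 0 0; 0 0 0 0 0 0 0; 0 0 0 0 0 0 0")

```text
time: 13.32
tool_pos: [0.4675, -0.0536, 0.0447]
tool_rot: [0.018, 0.743, 0.669, 0.014]
contact_force: [20.0, 2.9, 29.4]
gripper_width: 0.015
grasp_force: 43.4
```

Request:
jog_arm(motion="0 0 0 -0.07 0 0 0; 0 0 0 -0.16 0 0 0; 0 0 0 -0.25 0 0 0; 0 0 0 -0.33 0 0 0; 0 0 0 -0.38 0 0 0")

```text
time: 13.95
tool_pos: [0.4489, -0.0501, 0.2227]
tool_rot: [0.003, 0.743, 0.67, 0.002]
contact_force: [1.1, -0.1, -0.2]
gripper_width: 0.0
grasp_force: 0.0
```

```bash
python3 - <<'E'
from h import *
for i in range(2):
  f=grab_frame('top');s=state();print(s['tool_pos'],rot(s).as_matrix().round(3).tolist())
P=cloud(f);x,y,z=P[...,0],P[...,1],P[...,2]
v=cut_out('top','vise');print([l['p'] for l in v])
r=(abs(x-.585)<.05)&(abs(y+.06)<.12)
def rect(m,n):
    c,sz,a=cv2.minAreaRect((P[m][:,:2]*1000).astype(np.float32));print(n,np.round(c,1),np.round(sz,1),round(a,1),m.sum())
m=r&(z>.129)&(z<.139)
rect(m,'jaws');rect(m&(y>-.03),'fixed');rect(m&(y<-.03),'slide')
L=cut_out('side','punch_head') if grab_frame('side') else 0
L=cut_out('wrist','punch_head') if grab_frame('wrist') else 0
f=save('wrist','w2');P=cloud(f);x,y,z=P[...,0],P[...,1],P[...,2]
m=(abs(x-.585)<.05)&(abs(y+.06)<.12)&(z>.129)&(z<.139)
if m.sum()>50: rect(m,'wj');rect(m&(y>-.03),'wf');rect(m&(y<-.03),'ws')
E
```

```text
[ 0.45032    -0.05054065  0.22595094] [[0.103, 0.995, 0.011], [0.995, -0.103, -0.003], [-0.002, 0.011, -1.0]]
[ 0.44995561 -0.05045809  0.22364349] [[0.103, 0.995, 0.009], [0.995, -0.103, -0.003], [-0.002, 0.009, -1.0]]
[0.69]
jaws [581.4 -60.7] [186.3  45.9] 83.8 528
fixed [589.6  14.6] [34.8 45.9] 83.6 291
slide [ 577.2 -105.7] [95.8 45.3] 84.4 237
wj [587.  -28.5] [127.7  47. ] 84.0 5384
wf [591.7  17.9] [34.6 46.3] 84.2 3302
ws [582.3 -73.4] [37.4 47. ] 84.1 2082
```

The gripper shut completely, so the head slipped out. I need to look.

View pics/w2.png

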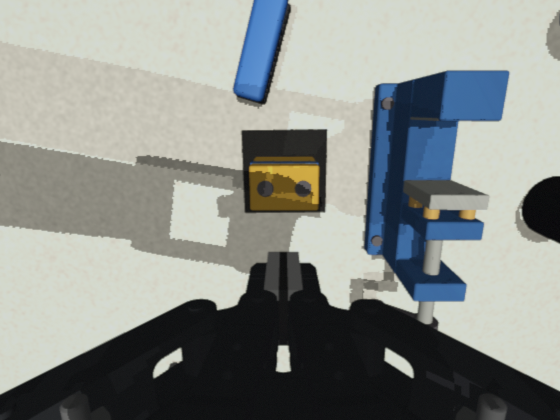

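```bash
python3 - <<'E'
from h import *
f=grab_frame('wrist');P=cloud(f);z=P[...,2]
print(place_of('wrist','punch_head'))
for l in cut_out('wrist','punch_head'):
    m=l['pixels'];print(l['p'],m.sum(),np.percentile(P[m],[5,50,95],axis=0).round(3))
    m=m&(z>.06)&(z<.085)
    if m.sum()>20: print(cv2.minAreaRect((P[m][:,:2]*1000).astype(np.float32)))
f=save('side','s2')
E
```

```text
[{'at': [0.4462, -0.0526, 0.0054], 'p': 0.81}]
0.77 3600 [[ 0.419 -0.069  0.035]
 [ 0.448 -0.045  0.072]
 [ 0.477 -0.026  0.074]]
((447.4383239746094, -49.47760009765625), (44.655826568603516, 65.55549621582031), 84.27848052978516)
```

View pics/s2.png

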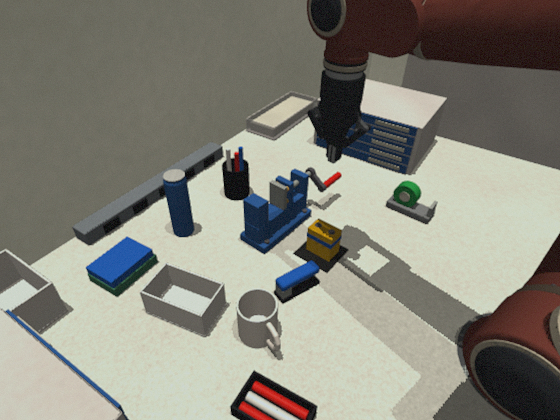

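Both pictures show the head standing untouched on the pad at (284,187) and at (323,240) in the side view. The grip slid off it. I'll retry in small steps, gripping a little higher.

Request:
jog_arm(motion="100 0 0 0 0 0 0; 100 0 0 0 0 0 0; 100 0 0 0 0 0 0; 100 0 0 0 0 0 0; 100 0 0 0 0 0 0")

```text
time: 15.18
tool_pos: [0.4476, -0.0498, 0.2184]
tool_rot: [0.0, 0.743, 0.67, 0.0]
contact_force: [0.5, 0.4, 0.3]
gripper_width: 1.001
grasp_force: 0.0
```

```bash
python3 - <<'E'
from h import *
for i in range(3):
  grab_frame('wrist');plan([((.4475,-.0498,.036),-5.8)])
s=state();print(s['tool_pos'],s['gripper_width'])
E
```

```text
[ 0.4475 -0.0498  0.036 ] -5.8 | -0.0 -0.0 0.365 0.0 -0.0 -0.002
[ 0.4475 -0.0498  0.036 ] -5.8 | -0.0 -0.0 0.365 0.0 0.0 -0.001
[ 0.4475 -0.0498  0.036 ] -5.8 | -0.0 -0.0 0.365 0.0 -0.0 -0.002
[ 0.44755919 -0.04977445  0.21832448] 0.9958025770368837
```

Request:
jog_arm(motion="100 0 0 0.09 0 0 0; 100 0 0 0.18 0 0 0; 100 0 0 0.27 0 0 0; 100 0 0 0.35 0 0 0; 100 0 0 0.365 0 0 0")

```text
time: 15.95
tool_pos: [0.4449, -0.049, 0.0328]
tool_rot: [-0.003, 0.743, 0.67, -0.002]
contact_force: [0.9, -0.7, -0.4]
gripper_width: 1.001
grasp_force: 0.0
```

Request:
jog_arm(motion="92 0 0 0 0 0 0; 84 0 0 0 0 0 0; 78 0 0 0 0 0 0; 72 0 0 0 0 0 0; 68 0 0 0 0 0 0")

```text
time: 16.58
tool_pos: [0.4478, -0.0498, 0.0362]
tool_rot: [0.0, 0.743, 0.67, 0.0]
contact_force: [-0.4, -0.6, 0.1]
gripper_width: 0.677
grasp_force: 0.0
```

```bash
python3 - <<'E'
from h import *
f=save('side','s3');cv2.imwrite('pics/s3c.png',cv2.resize(f['color'][150:300,250:430,::-1],None,fx=4,fy=4))
s=state();print(s['tool_pos'],s['gripper_width'],s['grasp_force'],s['contact_force'])
E
```

```text
[ 0.44768135 -0.04983266  0.03604142] 0.6789579472414583 0.0 [-0.38546082 -0.02062305  0.17546492]
```

View pics/s3c.png

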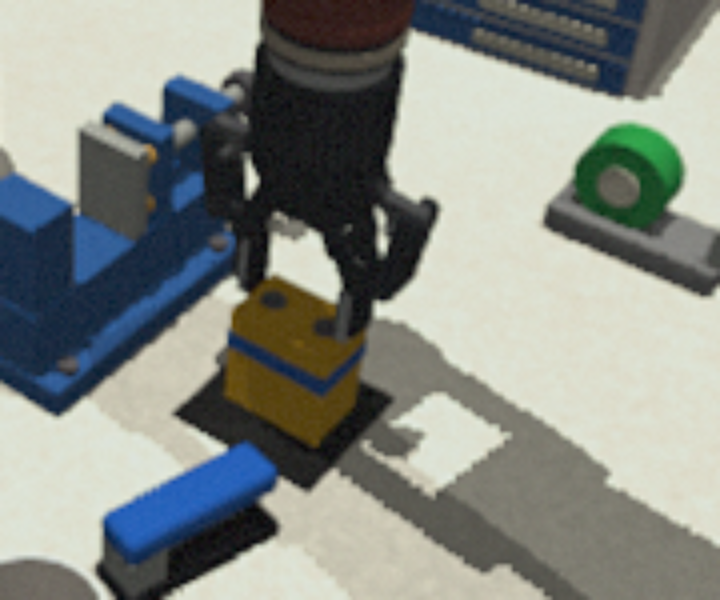

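The crop shows the finger tips (345,330) only at about head-top height, although the TCP reads 0.036. I'll measure the real tip height from the side depth.

```bash
python3 - <<'E'
from h import *
f=grab_frame('side');P=cloud(f);c=f['color'].astype(int)
for v in range(214,246,2):
    print(v,[(u,*P[v,u].round(3),*c[v,u]) for u in (330,334,337,340)])
f=grab_frame('wrist');P=cloud(f);print(np.nanmin(f['range_z'][f['range_z']>0]))
z=P[...,2];c=f['color'].astype(int)
m=(f['range_z']>0)&(abs(P[...,0]-.4475)<.06)&(abs(P[...,1]+.05)<.016)
col=c.max(-1)-c.min(-1)
m&=col<25
q=P[m];q=q[(q[:,2]>.01)&(q[:,2]<.16)]
for lo in np.arange(.02,.16,.01):
    k=(q[:,2]>=lo)&(q[:,2]<lo+.01)
    if k.any(): print(round(lo,3),k.sum(),q[k].min(0).round(3),q[k].max(0).round(3))
E
```

```text
214 [(330, np.float64(0.493), np.float64(-0.185), np.float64(-0.0), np.int64(226), np.int64(229), np.int64(213)), (334, np.float64(0.419), np.float64(-0.03), np.float64(0.141), np.int64(21), np.int64(18), np.int64(18)), (337, np.float64(0.414), np.float64(-0.033), np.float64(0.142), np.int64(17), np.int64(21), np.int64(29)), (340, np.float64(0.415), np.float64(-0.054), np.float64(0.126), np.int64(18), np.int64(21), np.int64(24))]
216 [(330, np.float64(0.489), np.float64(-0.176), np.float64(0.001), np.int64(222), np.int64(228), np.int64(214)), (334, np.float64(0.421), np.float64(-0.036), np.float64(0.131), np.int64(81), np.int64(84), np.int64(77)), (337, np.float64(0.414), np.float64(-0.035), np.float64(0.135), np.int64(14), np.int64(13), np.int64(13)), (340, np.float64(0.413), np.float64(-0.049), np.float64(0.126), np.int64(49), np.int64(52), np.int64(51))]
218 [(330, np.float64(0.486), np.float64(-0.171), np.float64(-0.001), np.int64(221), np.int64(227), np.int64(214)), (334, np.float64(0.477), np.float64(-0.177), np.float64(-0.001), np.int64(169), np.int64(176), np.int64(159)), (33
[... 5658 characters left out ...]
loat64(-0.055), np.float64(0.037), np.int64(90), np.int64(67), np.int64(26)), (340, np.float64(0.418), np.float64(-0.092), np.float64(0.004), np.int64(111), np.int64(109), np.int64(96))]
0.056206826
0.07 1856 [ 0.416 -0.059  0.071] [ 0.484 -0.034  0.08 ]
0.08 879 [ 0.407 -0.063  0.08 ] [ 0.491 -0.034  0.09 ]
0.09 1245 [ 0.406 -0.062  0.09 ] [ 0.491 -0.034  0.1  ]
0.1 1394 [ 0.406 -0.063  0.1  ] [ 0.492 -0.034  0.11 ]
0.11 1307 [ 0.398 -0.06   0.11 ] [ 0.5   -0.034  0.12 ]
0.12 4417 [ 0.388 -0.066  0.12 ] [ 0.507 -0.034  0.13 ]
0.13 7453 [ 0.388 -0.065  0.13 ] [ 0.507 -0.034  0.14 ]
0.14 5387 [ 0.391 -0.064  0.14 ] [ 0.507 -0.034  0.15 ]
0.15 7365 [ 0.395 -0.053  0.15 ] [ 0.507 -0.034  0.16 ]
```

The tips really sit about 40 mm above the reported TCP at this opening, so the first grip only held the top edge. I'll open and go about 33 mm lower.

Request:
jog_arm(motion="100 0 0 0 0 0 0; 100 0 0 0 0 0 0; 100 0 0 0.02 0 0 0; 100 0 0 0.045 0 0 0; 100 0 0 0.066 0 0 0")

```text
time: 17.35
tool_pos: [0.4468, -0.0496, 0.0013]
tool_rot: [-0.001, 0.743, 0.67, -0.0]
contact_force: [0.6, 0.3, -0.2]
gripper_width: 1.002
grasp_force: 0.0
```

Request:
jog_arm(motion="92 0 0 0 0 0 0; 86 0 0 0 0 0 0; 80 0 0 0 0 0 0; 76 0 0 0 0 0 0; 72 0 0 0 0 0 0")

```text
time: 17.98
tool_pos: [0.4481, -0.05, 0.0037]
tool_rot: [0.0, 0.743, 0.67, 0.0]
contact_force: [-1.0, 0.8, 5.8]
gripper_width: 0.759
grasp_force: 68.0
```

Request:
jog_arm(motion="70 0 0 -0.06 0 0 0; 70 0 0 -0.14 0 0 0; 70 0 0 -0.22 0 0 0; 70 0 0 -0.3 0 0 0; 70 0 0 -0.314 0 0 0")

```text
time: 18.6
tool_pos: [0.4489, -0.0502, 0.1619]
tool_rot: [0.002, 0.743, 0.67, 0.001]
contact_force: [-0.2, 0.1, -4.4]
gripper_width: 0.761
grasp_force: 70.0
```

Request:
jog_arm(motion="70 0.02 0.07 0 0 0 0; 70 0.04 0.14 0 0 0 0; 70 0.06 0.21 0 0 0 0; 70 0.074 0.26 0 0 0 0; 70 0.074 0.273 0 0 0 0")

```text
time: 19.23
tool_pos: [0.5864, -0.0266, 0.1562]
tool_rot: [-0.002, 0.742, 0.67, -0.002]
contact_force: [-0.0, 0.7, -4.2]
gripper_width: 0.763
grasp_force: 70.0
```

```bash
python3 - <<'E'
from h import *
f=save('wrist','w4');P=cloud(f);x,y,z=P[...,0],P[...,1],P[...,2];c=f['color'].astype(int)
def rect(m,n):
    cc,sz,a=cv2.minAreaRect((P[m][:,:2]*1000).astype(np.float32));print(n,np.round(cc,1),np.round(sz,1),round(a,1),m.sum(),np.median(z[m]).round(4))
m=cut_out('wrist','punch_head')
if m:
  m=m[0]['pixels'];zt=np.percentile(z[m],90);rect(m&(z>zt-.008)&(z<zt+.006),'head')
k=(abs(x-.585)<.04)&(z>.128)&(z<.138)
for n,q in (('fixed',(y>-.01)&(y<.06)),('slide',(y<-.04)&(y>-.12))):
  if (k&q).sum()>30: rect(k&q,n)
for i in range(3):
  s=state();print(s['tool_pos'],s['grasp_force'],s['gripper_width']);grab_frame('wrist')
E
```

```text
head [587.5 -25.6] [44.7 66. ] 84.2 20322 0.2249
fixed [592.3  17.4] [34.6 46. ] 84.2 4682 0.1332
[ 0.58594017 -0.02705068  0.15726914] 70.00316619873047 0.757946795354771
[ 0.58568473 -0.02713385  0.15779747] 70.00376343727112 0.7609139582943338
[ 0.58576044 -0.02715328  0.15841495] 70.00250101089478 0.7612067159320483
```

View pics/w4.png

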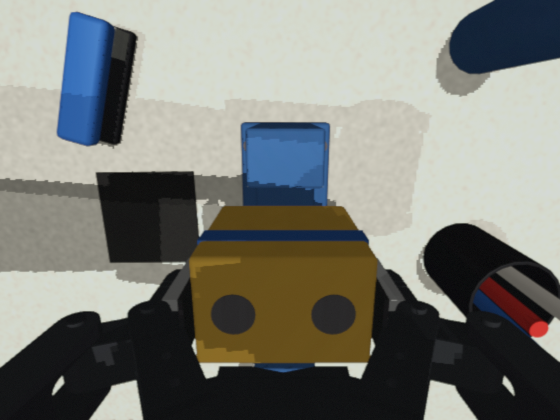

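The wrist view shows the head (280,300) square behind the fixed jaw (285,160), with about 4 mm clearance there and 7 mm on the other side. I'll move it 1.5 mm away from the fixed jaw and lower.

Request:
jog_arm(motion="70 -0.003 0 0.02 0 0 0; 70 -0.003 0 0.06 0 0 0; 70 -0.003 0 0.11 0 0 0; 70 -0.003 0 0.15 0 0 0; 70 -0.003 0 0.171 0 0 0")

```text
time: 20.1
tool_pos: [0.5855, -0.0284, 0.0717]
tool_rot: [-0.001, 0.743, 0.67, -0.001]
contact_force: [0.7, 0.7, -4.6]
gripper_width: 0.759
grasp_force: 69.9
```

Request:
jog_arm(motion="70 0 0 0 0 0 0; 70 0 0 0.002 0 0 0; 70 0 0 0.003 0 0 0; 70 0 0 0.004 0 0 0; 70 0 0 0.005 0 0 0")

```text
time: 20.72
tool_pos: [0.5872, -0.0286, 0.0721]
tool_rot: [0.0, 0.743, 0.67, 0.0]
contact_force: [0.1, -0.6, -3.9]
gripper_width: 0.761
grasp_force: 69.9
```

Request:
jog_arm(motion="70 0 0 0.001 0 0 0; 70 0 0 0.002 0 0 0; 70 0 0 0.003 0 0 0; 70 0 0 0.004 0 0 0; 70 0 0 0.004 0 0 0")

```text
time: 21.35
tool_pos: [0.587, -0.0286, 0.0707]
tool_rot: [-0.0, 0.743, 0.67, -0.0]
contact_force: [-3.7, 1.4, 4.9]
gripper_width: 0.76
grasp_force: 70.7
```

Request:
jog_arm(motion="80 0 0 0 0 0 0; 90 0 0 0 0 0 0; 100 0 0 0 0 0 0; 100 0 0 0 0 0 0; 100 0 0 0 0 0 0")

```text
time: 21.98
tool_pos: [0.5871, -0.0286, 0.0698]
tool_rot: [0.0, 0.743, 0.67, 0.0]
contact_force: [-0.7, 0.5, 0.2]
gripper_width: 1.002
grasp_force: 0.0
```

Request:
jog_arm(motion="100 0 0 -0.06 0 0 0; 100 0 0 -0.14 0 0 0; 100 0 0 -0.22 0 0 0; 100 0 0 -0.3 0 0 0; 100 0 0 -0.34 0 0 0")

```text
time: 22.6
tool_pos: [0.588, -0.0287, 0.2428]
tool_rot: [0.002, 0.743, 0.67, 0.001]
contact_force: [-0.4, -0.3, -0.6]
gripper_width: 1.001
grasp_force: 0.0
```

```bash
python3 - <<'E'
from h import *
f=grab_frame('wrist');P=cloud(f);x,y,z=P[...,0],P[...,1],P[...,2]
def rect(m,n):
    cc,sz,a=cv2.minAreaRect((P[m][:,:2]*1000).astype(np.float32));print(n,np.round(cc,1),np.round(sz,1),round(a,1),m.sum(),np.median(z[m]).round(4))
m=cut_out('wrist','punch_head')[0]['pixels'];zt=np.percentile(z[m],90);rect(m&(z>zt-.004)&(z<zt+.006),'head')
k=(abs(x-.585)<.04)&(z>.128)&(z<.1365)&~m
for n,q in (('fixed',(y>-.01)&(y<.06)),('slide',(y<-.045)&(y>-.12))):
  if (k&q).sum()>30: rect(k&q,n)
# crank handle: red pixels from all cameras
for cam in ('wrist','top','side'):
  f=grab_frame(cam);P=cloud(f);c=f['color'].astype(int)
  m=(c[...,0]>90)&(c[...,1]<70)&(c[...,2]<70)&(abs(P[...,0]-.545)<.09)&(abs(P[...,1]+.24)<.09)&(P[...,2]>.02)
  L=place_of(cam,'crank_grip');print(cam,[(np.round(l['at'],4),l['p']) for l in L[:2]],m.sum())
  if m.sum()>20:
    q=P[m];print(np.percentile(q,[2,50,98],axis=0).round(4)); 
    vt=np.linalg.svd(q-q.mean(0),full_matrices=False)[2][0];print(vt.round(3))
print(state()['tool_pos'])
E
```

```text
head [587.7 -27.8] [43.7 65.9] 84.4 3948 0.1394
fixed [592.2  17.2] [34.2 46.1] 84.1 2385 0.1333
slide [582.8 -73.6] [37.9 45.9] 83.9 1636 0.1332
wrist [(array([ 0.5273, -0.2435,  0.0714]), 0.76)] 437
[[ 0.5207 -0.2424  0.0714]
 [ 0.5288 -0.2188  0.0773]
 [ 0.5366 -0.1948  0.08  ]]
[0.079 0.996 0.029]
top [(array([ 0.5247, -0.2457,  0.0681]), 0.92)] 207
[[ 0.5137 -0.2702  0.0713]
 [ 0.5234 -0.2364  0.0767]
 [ 0.5341 -0.2016  0.0812]]
[-0.105 -0.994  0.001]
side [(array([ 0.5228, -0.2426,  0.0689]), 0.85), (array([ 0.596,  0.254, -0.001]), 0.16)] 99
[[ 0.5122 -0.2646  0.0702]
 [ 0.5189 -0.2306  0.0767]
 [ 0.5275 -0.1966  0.0805]]
[-0.111 -0.994 -0.018]
[ 0.58603165 -0.02843587  0.23743753]
```

The head stands in the vise as wanted: centre about 2 mm past the bed point, top at 0.139, square. The crank is at about 4.07 rad. Next I go above the handle.

Request:
jog_arm(motion="60 -0.1 -0.018 0 0 0 0; 60 -0.2 -0.035 0 0 0 0; 60 -0.3 -0.053 0 0 0 0; 60 -0.4 -0.07 0 0 0 0; 60 -0.451 -0.079 0.1 0 0 0")

```text
time: 23.62
tool_pos: [0.5261, -0.2527, 0.1935]
tool_rot: [0.004, 0.743, 0.669, 0.001]
contact_force: [-0.1, -0.5, -0.9]
gripper_width: 0.601
grasp_force: 0.0
```

Request:
jog_arm(motion="60 0 0 0.08 0 0 0; 60 0 0 0.14 0 0 0; 60 0 0 0.17 0 0 0; 60 0 0 0.17 0 0 0; 60 0 0 0.17 0 0 0")

```text
time: 24.25
tool_pos: [0.5254, -0.2493, 0.1064]
tool_rot: [0.001, 0.743, 0.67, 0.0]
contact_force: [0.2, 0.3, -0.3]
gripper_width: 0.595
grasp_force: 0.0
```

```bash
python3 - <<'E'
from h import *
for cam in ('wrist','top'):
  f=save(cam,'x'+cam);P=cloud(f);c=f['color'].astype(int)
  m=(c[...,0]>80)&(c[...,1]<60)&(c[...,2]<60)&(abs(P[...,0]-.545)<.09)&(abs(P[...,1]+.24)<.09)&(P[...,2]>.02)
  print(cam,m.sum(),[(np.round(l['at'],4),l['p']) for l in place_of(cam,'crank_grip')[:2]])
  q=P[m]
  for lo in np.arange(-.29,-.18,.015):
    k=(q[:,1]>lo)&(q[:,1]<lo+.015)
    if k.sum()>5: print(round(lo+.0075,3),np.percentile(q[k],[3,50,97],axis=0)[:,[0,2]].round(4).tolist())
  m=(P[...,2]<.2)&(P[...,2]>.01)&(abs(P[...,0]-.525)<.08)&(abs(P[...,1]+.249)<.02)&(c.max(-1)-c.min(-1)<25)
  if cam=='wrist' and m.any(): print('tip',np.percentile(P[m][:,2],[0.5,2,10,50]))
s=state();print(s['tool_pos'])
E
```

```text
wrist 1538 [(array([ 0.5233, -0.2432,  0.0693]), 0.74)]
-0.267 [[0.5146, 0.0705], [0.5195, 0.077], [0.5312, 0.0791]]
-0.252 [[0.5158, 0.0723], [0.5227, 0.0779], [0.5247, 0.0788]]
-0.237 [[0.517, 0.0726], [0.5245, 0.0778], [0.5275, 0.0793]]
-0.222 [[0.5186, 0.0712], [0.5264, 0.0768], [0.5352, 0.0788]]
-0.207 [[0.5207, 0.0723], [0.5287, 0.0769], [0.5365, 0.0788]]
-0.192 [[0.5219, 0.0699], [0.5284, 0.0762], [0.5368, 0.0787]]
-0.177 [[0.5328, 0.2842], [0.5328, 0.2842], [0.5328, 0.2842]]
tip [0.14628274 0.15030996 0.16007445 0.19158415]
top 1984 [(array([ 0.5255, -0.2437,  0.0678]), 0.67), (array([ 0.3259, -0.3192, -0.0009]), 0.25)]
-0.282 [[0.4713, 0.4586], [0.4925, 0.4668], [0.5151, 0.4726]]
-0.267 [[0.4566, 0.4576], [0.4995, 0.4612], [0.5239, 0.4763]]
-0.252 [[0.4582, 0.4572], [0.5165, 0.4601], [0.5349, 0.476]]
-0.237 [[0.512, 0.4574], [0.5274, 0.46], [0.5442, 0.4624]]
-0.222 [[0.5204, 0.0748], [0.5336, 0.4599], [0.5567, 0.4638]]
-0.207 [[0.5196, 0.0726], [0.5409, 0.4648], [0.56, 0.4693]]
-0.192 [[0.5055, 0.4677], [0.5238, 0.4721], [0.5413, 0.4762]]
-0.177 [[0.458, 0.4737], [0.5008, 0.4787], [0.5191, 0.4848]]
[ 0.5252335  -0.24923811  0.10633029]
```

View pics/xwrist.png

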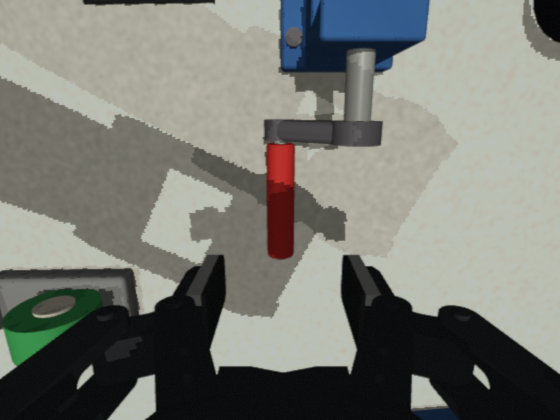

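The wrist view shows the red handle (281,140–255) centred between the fingers and the crank arm clear at (320,132). I lower and grip.

Request:
jog_arm(motion="60 0 -0.002 0.06 0 0 0; 60 0 -0.002 0.11 0 0 0; 60 0 -0.002 0.15 0 0 0; 60 0 -0.002 0.168 0 0 0; 60 0 -0.002 0.168 0 0 0")

```text
time: 25.08
tool_pos: [0.5233, -0.2486, 0.0205]
tool_rot: [-0.0, 0.743, 0.67, -0.0]
contact_force: [-0.7, -0.7, 0.2]
gripper_width: 0.599
grasp_force: 0.0
```

Request:
jog_arm(motion="50 0 0 0 0 0 0; 40 0 0 0 0 0 0; 28 0 0 0 0 0 0; 15 0 0 0 0 0 0; 0 0 0 0 0 0 0")

```text
time: 25.7
tool_pos: [0.5238, -0.2489, 0.0214]
tool_rot: [0.0, 0.743, 0.67, 0.0]
contact_force: [0.6, 0.7, 3.7]
gripper_width: 0.188
grasp_force: 58.5
```

```bash
python3 - <<'E'
from h import *
for i in range(3): grab_frame('wrist');s=state();print(s['tool_pos'],s['gripper_width'],s['grasp_force'],s['contact_force'])
# circle rows: shifts from call start, along vise x (tool y), up (-tool z), vise y (tool x)
a=np.radians(233.4);st=np.radians(23.5)
for k in range(6):
  print('call',k)
  for j in range(1,6):
    b=a+j*st; print(*np.round(np.array([.01*j*st/2/np.pi,.05*(np.sin(b)-np.sin(a)),-.05*(np.cos(b)-np.cos(a))])/.5,4),round(b*1,2),end='; ')
  a+=5*st;print(round(a,3))
E
```

```text
[ 0.52373219 -0.24888782  0.02136281] 0.1868610530466207 58.537811636924744 [-1.35189899  0.2053931   3.43776743]
[ 0.52373952 -0.24886331  0.02133439] 0.1849483093246266 58.55931043624878 [-0.40001384  0.23262464  2.48412636]
[ 0.52375    -0.24888181  0.0213341 ] 0.18433987896213855 58.57075273990631 [-0.53515872  0.3585627   3.39049367]
call 0
0.0013 -0.0171 -0.037 4.48; 0.0026 -0.0181 -0.0777 4.89; 0.0039 -0.0027 -0.1154 5.3; 0.0052 0.0264 -0.1439 5.71; 0.0065 0.0645 -0.1584 6.12; 6.124
call 1
0.0013 0.0407 0.0019 6.53; 0.0026 0.0772 0.0198 6.94; 0.0039 0.1036 0.0509 7.35; 0.0052 0.1154 0.0899 7.76; 0.0065 0.1107 0.1303 8.18; 8.175
call 2
0.0013 -0.0205 0.0352 8.59; 0.0026 -0.0533 0.0594 9.0; 0.0039 -0.093 0.0684 9.41; 0.0052 -0.133 0.0609 9.82; 0.0065 -0.1667 0.038 10.23; 10.226
call 3
0.0013 -0.0218 -0.0344 10.64; 0.0026 -0.0281 -0.0747 11.05; 0.0039 -0.0178 -0.1141 11.46; 0.0052 0.0074 -0.1461 11.87; 0.0065 0.0432 -0.1654 12.28; 12.277
call 4
0.0013 0.0406 -0.0034 12.69; 0.0026 0.0792 0.0096 13.1; 0.0039 0.1094 0.0369 13.51; 0.0052 0.1262 0.074 13.92; 0.0065 0.1268 0.1147 14.33; 14.327
call 5
0.0013 -0.0157 0.0376 14.74; 0.0026 -0.0451 0.0658 15.15; 0.0039 -0.0832 0.08 15.56; 0.0052 -0.1239 0.0777 15.97; 0.0065 -0.1603 0.0595 16.38; 16.378
```

Request:
jog_arm(motion="0 0.0013 -0.017 -0.037 0 0 0; 0 0.0026 -0.018 -0.078 0 0 0; 0 0.0039 -0.003 -0.115 0 0 0; 0 0.0052 0.026 -0.144 0 0 0; 0 0.0065 0.0645 -0.158 0 0 0")

```text
time: 26.48
tool_pos: [0.5545, -0.2488, 0.1011]
tool_rot: [-0.002, 0.743, 0.67, -0.002]
contact_force: [-4.0, -1.5, -4.6]
gripper_width: 0.189
grasp_force: 59.3
```

Request:
jog_arm(motion="0 0.0013 0.041 0.002 0 0 0; 0 0.0026 0.077 0.02 0 0 0; 0 0.0039 0.104 0.051 0 0 0; 0 0.0052 0.115 0.09 0 0 0; 0 0.0065 0.111 0.13 0 0 0")

```text
time: 27.1
tool_pos: [0.6115, -0.2514, 0.0352]
tool_rot: [-0.0, 0.743, 0.67, -0.0]
contact_force: [-10.9, -0.5, 7.4]
gripper_width: 0.181
grasp_force: 60.9
```

Request:
jog_arm(motion="0 0.0013 -0.0205 0.035 0 0 0; 0 0.0026 -0.053 0.059 0 0 0; 0 0.0039 -0.093 0.068 0 0 0; 0 0.0052 -0.133 0.061 0 0 0; 0 0.0065 -0.1667 0.038 0 0 0")

```text
time: 27.72
tool_pos: [0.5299, -0.2397, 0.0156]
tool_rot: [0.002, 0.743, 0.669, 0.001]
contact_force: [7.4, -2.5, -2.1]
gripper_width: 0.18
grasp_force: 59.9
```

```bash
python3 - <<'E'
from h import *
f=save('side','s5');s=state();print(s['tool_pos'],s['contact_force'],s['grasp_force'])
for l in place_of('side','crank_grip')+[9]+place_of('side','punch_head'):print(l)
c=(np.array(s['tool_pos'])+[0,0,.048])-np.array([.5843,-.0599,.1]);print('x,y,z vise',c@[.995,-.102,0],c@[.102,.995,0],c[2])
E
```

```text
[ 0.52882034 -0.2395959   0.01705805] [ 0.22603094 -0.62485937 -3.73449551] 59.58039700984955
{'at': [0.4462, -0.0503, -0.0025], 'p': 0.65}
{'at': [0.5306, -0.2336, 0.0647], 'p': 0.53}
9
{'at': [0.5868, -0.0254, 0.0652], 'p': 0.72}
x,y,z vise -0.0368732845053295 -0.18445634178991177 -0.034941946075319336
```

Request:
jog_arm(motion="0 0.0013 -0.022 -0.034 0 0 0; 0 0.0026 -0.028 -0.075 0 0 0; 0 0.0039 -0.018 -0.114 0 0 0; 0 0.0052 0.0075 -0.146 0 0 0; 0 0.0065 0.043 -0.165 0 0 0")

```text
time: 28.5
tool_pos: [0.5488, -0.2383, 0.0992]
tool_rot: [-0.002, 0.743, 0.67, -0.002]
contact_force: [-5.2, -1.7, -3.5]
gripper_width: 0.182
grasp_force: 59.7
```

Request:
jog_arm(motion="0 0.0013 0.0405 -0.003 0 0 0; 0 0.0026 0.079 0.01 0 0 0; 0 0.0039 0.109 0.037 0 0 0; 0 0.0052 0.126 0.074 0 0 0; 0 0.0065 0.127 0.115 0 0 0")

```text
time: 29.12
tool_pos: [0.6144, -0.242, 0.0423]
tool_rot: [-0.001, 0.742, 0.67, -0.001]
contact_force: [-12.3, 0.0, 9.1]
gripper_width: 0.183
grasp_force: 61.2
```

Request:
jog_arm(motion="0 0 0 0 0 0 0; 0 0 0 0 0 0 0; 0 0 0 0 0 0 0; 0 0 0 0 0 0 0; 0 0 0 0 0 0 0")

```text
time: 29.75
tool_pos: [0.6137, -0.2418, 0.0409]
tool_rot: [-0.0, 0.743, 0.67, -0.0]
contact_force: [-3.6, -4.1, -3.9]
gripper_width: 0.178
grasp_force: 59.9
```

```bash
python3 - <<'E'
from h import *
s=state();print(s['tool_pos'],s['contact_force'],s['grasp_force'])
c=(np.array(s['tool_pos'])+[0,0,.048])-np.array([.5843,-.0599,.1]);x=c@[.995,-.102,0];print('x,y,z vise',x,c@[.102,.995,0],c[2],np.arctan2(x,c[2])+4*np.pi)
E
```

```text
[ 0.61373364 -0.2418433   0.04092107] [-3.55917358 -4.06580376 -3.9180481 ] 59.8942905664444
x,y,z vise 0.047844683464256035 -0.1780313505023047 -0.011078925551411128 14.364716656762178
```

The crank is at about 14.36 rad, so the jaw should press with about 68 N. Release and rise.

Request:
jog_arm(motion="30 0 0 0 0 0 0; 45 0 0 0 0 0 0; 60 0 0 0 0 0 0; 60 0 0 0 0 0 0; 60 0 0 0 0 0 0")

```text
time: 30.38
tool_pos: [0.6141, -0.2417, 0.0409]
tool_rot: [0.0, 0.743, 0.67, 0.0]
contact_force: [0.5, -0.8, 1.1]
gripper_width: 0.597
grasp_force: 0.0
```

Request:
jog_arm(motion="60 0 0 -0.06 0 0 0; 60 0 0 -0.13 0 0 0; 60 0 0 -0.22 0 0 0; 60 0 0 -0.32 0 0 0; 60 0 0 -0.36 0 0 0")

```text
time: 31.0
tool_pos: [0.6155, -0.2425, 0.2252]
tool_rot: [0.003, 0.743, 0.67, 0.001]
contact_force: [-0.3, 0.8, -0.1]
gripper_width: 0.598
grasp_force: 0.0
```

Request:
jog_arm(motion="60 0 0 0 0 0 0; 60 0 0 0 0 0 0; 60 0 0 0 0 0 0; 60 0 0 0 0 0 0; 60 0 0 0 0 0 0")

```text
time: 31.62
tool_pos: [0.6138, -0.2417, 0.2201]
tool_rot: [-0.0, 0.743, 0.67, -0.0]
contact_force: [0.4, 0.3, 0.4]
gripper_width: 0.605
grasp_force: 0.0
```

```bash
python3 - <<'E'
from h import *
f=save('wrist','w6');P=cloud(f);x,y,z=P[...,0],P[...,1],P[...,2]
def rect(m,n):
    cc,sz,a=cv2.minAreaRect((P[m][:,:2]*1000).astype(np.float32));print(n,np.round(cc,1),np.round(sz,1),round(a,1),m.sum(),np.median(z[m]).round(4))
m=cut_out('wrist','punch_head')
if m:
  m=m[0]['pixels'];rect(m&(z>.1365)&(z<.146),'head')
print(place_of('wrist','crank_grip'),place_of('wrist','jaw_face'))
k=(abs(x-.585)<.04)&(z>.128)&(z<.1365)
rect(k&(y<-.045)&(y>-.12),'slide')
f=grab_frame('top')
for n in ['mug','stapler','tape','spray','pen_cup','marker_tray','punch_head','crank_grip','jaw_face']: print(n,[np.round(l['at'],3) for l in place_of('top',n)[:1]])
E
```

```text
[{'at': [0.6159, -0.2371, 0.0908], 'p': 0.89}] []
slide [0. 0.] [0. 0.] 0.0 0 nan
mug [array([ 0.583, -0.044,  0.134])]
stapler [array([0.438, 0.079, 0.003])]
tape []
spray [array([0.768, 0.088, 0.002])]
pen_cup [array([ 0.761, -0.119,  0.001])]
marker_tray [array([0.332, 0.325, 0.002])]
punch_head [array([ 0.589, -0.023,  0.069])]
crank_grip [array([ 0.614, -0.241,  0.09 ])]
jaw_face [array([ 0.583, -0.04 ,  0.133])]
  return _methods._mean(a, axis=axis, dtype=dtype,
  ret = ret.dtype.type(ret / rcount)
```

View pics/w6.png

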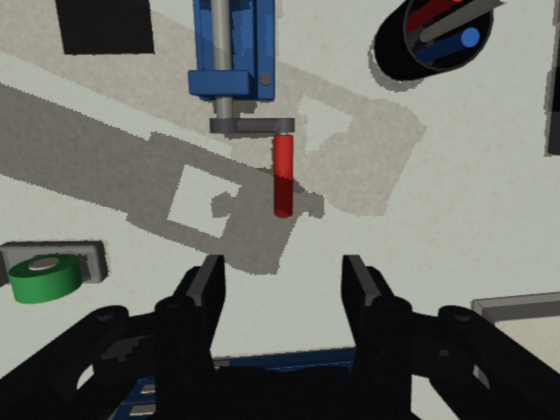

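The picture shows the gripper free of the handle (283,175), which has stayed at about 14.3 rad. The networks put the head upright at the clamped position (0.589, -0.023, 0.069), so I hand in.

```bash
python3 -c "
from plant import *
print(job_done())"
```

```text
the job is handed in; nothing more can be done
None
```

The punch head is clamped upright in the vise with its 44 mm across the jaws, the crank stopped at about 14.3 rad (about half a turn past touching, roughly 68 N by calculation, not measured), the gripper is clear, and the job is handed in; my first attempt to regrip it on the pad slipped off without moving it, and no verdict came back.

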